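# Push the notched gel plate out over the ledge end

### The arm

A 7-joint arm with a two-finger parallel gripper is mounted at the origin on the work surface. World frame = base frame: x ahead of the robot, y to its left, z up, the work surface at z = 0. Lengths are in m, angles in rad, forces in N, time in s.
With the tool pointing down it reaches from about 0.425 to 0.875 m from the base axis. Payload 8.4 kg.
Tool frame: the origin (TCP) lies at the very end of the fingers, on their centre line; the grasp point (between the pads) lies 19 mm behind it; z points along the fingers, y is the direction in which the jaws open and shut (so a half turn about z gives the same grasp; the last joint's range is limited). The gripper opens to 87 mm and grips with 3 to 60 N. Pads are 19 mm wide; open, the fingers measure 117 mm over their backs; the gripper's body (75 mm by 190 mm) begins 51 mm behind the grasp point.
Start: joints at [-1.264, 0.333, 0.04, 1.465, -0.013, 1.343, -0.059], TCP at [0.257, 0.597, 0.223] pointing down, gripper open.
Joint ranges: [-2.58, 2.58], [-0.38, 2.09], [-1.3, 1.39], [0.25, 2.4], [-1.5, 4.64], [0.08, 2.09], [-2.65, 2.65]. Speed limits (rad/s): [2.22, 2.22, 2.79, 2.79, 3.14, 3.14, 3.14].

### API

Orientations are given as [roll, pitch, yaw] about the fixed x, y, z axes, in that order (R = Rz(yaw) Ry(pitch) Rx(roll)).
In Python, from workcell import arm, snapshot, workorder gives the robot as it stands. The module is installed in compiled form; this text tells all that it offers.
- The arm moves only by the tool move_arm, never from a script. Its argument "commands" is a list of rows, each a list of 3 entries, a list of its own where there are three numbers: the shift along the tool's x, y, z in mm, then the turn, a rotation vector about the tool's x, y, z in rad, then the opening, from -1 (shut) to 1 (fully open), so that 0 is half open. A call has 1 to 10 rows; each row is the pose to reach, as a shift and turn from the pose measured when the call began, along the tool's axes at that moment; what a row does not reach only later rows make up. A row lasts 1/12 s, in which the tool goes at most 41.7 mm and 7.16 degrees, less where a joint would pass 70% of its speed; a pose out of reach is approached as far as the arm can. A call with a gripper value outside its range is refused whole. The fingers move at their own pace and stop on an object; "force" is the grip in N (left out, the last holds). Time passes only in rows, so rows that repeat a pose let the fingers close. It gives the time, the measured TCP pose, the force and the opening at its end, in the units of the state.
- arm.read_state(): the state, without advancing time (a new reading comes with each control period).
- snapshot(name): name is "scene" or "top" or "wrist"; returns a dict with "image" (400x640x3 uint8, blue, green, red), "z_map" (400x640 float32, m along the optical axis (not along the pixel's ray), 0 where there is no reading), "fovy" (degrees; the focal length in pixels is half the picture's height over the tangent of half this angle, whatever the lens; pixels are square), "cx", "cy" (the principal point, pixels), "rvec" (rotation vector, rad) and "tvec" (3), from world to camera coordinates, as OpenCV has them; the wrist camera has in their place "hand_eye" (4x4, takes a point from camera to tool coordinates, whose origin is the TCP and whose axes are the flange's). Camera axes: x right, y down, z forward; pixel columns grow to the right and rows downward; lengths in m; the calibration is good to about 2 mm. A picture is of the moment at which its call begins: read the wrist's pose just before it.
- workorder.job_done(): hands the job in, once; it reports no verdict.
The state is a dict: "time_s": time; "joints": joint angles; "qvel": joint speeds; "effort": joint torques, N m; "ee_pos": TCP position; "eef_rot": TCP orientation; "contact_force": force on the tool from outside, world axes, zero at the start; "torque": the same for the moment, N m; "opening": opening from 0.0 (shut) to 1.0 (fully open).
Only numpy, scipy, OpenCV 4.12 (cv2) and the standard library are available. Lean on these libraries where they do the work, as an engineer would, in place of code of your own. Each camera call takes 0.05 s, during which the arm holds its last target.

### The job

With the fingertips only, never pinching or lifting anything, push the white notched gel plate along the dark ledge so that it sticks out about 30 mm past the end of the ledge nearest to it, its straight edge flush against the ledge's back fence, ready to be picked up by its free edge. Leave the plain plate, the brass weight and everything else where they are, and take the robot's hand clear at the end.

Things in the scene. Friction and masses are not known exactly. Their poses are not given: they have to be found in the camera images.
- ledge: Fixed dark steel ledge; flat top 140 mm (its x) by 430 mm (its y), 60 mm above the bench. Origin on the bench under its centre; x points away from the robot, y along it to the robot's left. Back fence along the whole far edge: inner face at x = +62 mm, 8 mm thick, 12 mm higher than the top. Front edge (x = -70 mm) and both ends (y = +-215 mm) are open, without lip.
- ledge_end_left (a point): Middle of the top edge of the ledge's left open end (ledge frame x 0, y +215 mm, z 60 mm).
- ledge_end_right (a point): Middle of the top edge of the ledge's right open end (ledge frame x 0, y -215 mm, z 60 mm).
- notched_plate: Loose white plate to push, lying flat on the left or right half of the ledge, 7 to 22 mm off the fence, turned up to 6 deg from the ledge. 100 (its x, across the ledge) x 80 (y, along it) x 6 mm, 0.11-0.23 kg. Notch 44 mm wide (y), 15 mm deep in the middle of its -x edge, facing the robot, leaving two ears 18 mm wide; other edges straight. Origin: centre of the underside of the 100 x 80 outline.
- plain_plate: Bystander: like the notched plate (100 x 80 x 6 mm, white, same axes and origin) but a full rectangle without notch; lies in the other half of the ledge.
- weight: Bystander: brass weight, 24 mm diameter, 32 mm tall, standing on the ledge between the two plates, at least 45 mm from either. Origin at the centre of its underside.
- tray: Bystander: clear open staining tray 240 x 180 x 55 mm, on the bench right of the ledge. Origin under its centre.
- bottle: Bystander: amber bottle, 64 mm diameter, 115 mm tall, on the bench beyond the ledge. Origin under its centre.
- jar: Bystander: glass jar, 60 mm diameter, 80 mm tall, on the bench beyond the ledge. Origin under its centre.
- beaker: Bystander: glass beaker, 70 mm diameter, 90 mm tall, on the bench left of the ledge. Origin under its centre.
- comb: Bystander: flat grey gel comb about 42 x 84 x 6 mm, on the bench in front of the ledge. Origin on its underside.
- spatula: Bystander: spatula about 170 mm long, lying on the bench in front of the ledge.
There are look-alikes about, which are no part of the job. What is shaped like the notched_plate but green or orange is not meant.

How it is judged:
At the end, for the whole second after the job is handed in: The notched plate rests flat on the ledge, sticking out 20 to 40 mm past the end nearest to which it began (measured at its middle), its straight edge within 4 mm of the back fence and parallel to it within 0.06 rad, at rest. Plain plate and bystanders undisturbed ((y of notched_plate in the frame of ledge between 0.195 and 0.215 m or y of notched_plate in the frame of ledge between -0.215 and -0.195 m) and x of notched_plate in the frame of ledge above 0.008 m and angle between the y axis of notched_plate and the y axis of ledge, either way round below 0.06 rad and angle between notched_plate's own z axis and vertical below 0.05 rad and height (world z) of notched_plate between 0.055 and 0.065 m and linear speed of notched_plate below 0.01 m/s); the robot touches nothing.
It fails at once if the notched plate is lifted off the ledge (height (world z) of notched_plate above 0.075 m).
It fails at once if the notched plate is tipped or falls off the ledge (angle between notched_plate's own z axis and vertical above 0.2 rad or height (world z) of notched_plate below 0.045 m).
It fails at once if the plain plate is moved more than 10 mm or lifted (distance of plain_plate from where it was at the start of the episode above 0.01 m).
It fails at once if another bystander is moved more than 15 mm or knocked over (distance of any of weight, tray, bottle, jar, beaker, comb, spatula from where it was at the start of the episode above 0.015 m or angle between any of weight, bottle, jar, beaker's own z axis and vertical above 0.4 rad).
It also fails if it takes over 48 s, if anything falls off the work surface, if the arm or the gripper's body presses on something with over 40 N, if the wrist force passes 120 N, or if a joint passes its speed limit or range.

## Working session

There is one attempt and no reset: what is moved stays moved. The work goes in short steps, Python scripts to look and compute and a tool call to move; the robot and the scene stay as the last step left them, time stands still between calls to the robot, and variables do not carry over. Pictures are saved under pics/ and viewed, and the job is handed in when it is done.

Besides the shell and the picture viewer there is one more tool, called after "Emit:" as a command line: name --argument value ..., lists and objects as JSON in quotes. move_arm: Moves the arm, as the interface text tells. Its arguments: {"type":"object","properties":{"commands":{"type":"array"},"force":{"type":"number"}},"required":["commands"]}

```bash
mkdir -p pics
cat > h.py <<'E'
import numpy as np, cv2
from workcell import arm, snapshot, workorder
def cam(s):
    f=200/np.tan(np.radians(s['fovy'])/2)
    K=np.array([[f,0,s['cx']],[0,f,s['cy']],[0,0,1]])
    R=cv2.Rodrigues(np.array(s['rvec'],float))[0]; t=np.array(s['tvec'],float).ravel()
    return K,R,t
def ray(s,uv,z):
    K,R,t=cam(s); uv=np.atleast_2d(uv).astype(float)
    d=(R.T@np.linalg.inv(K)@np.c_[uv,np.ones(len(uv))].T).T
    c=-R.T@t
    return c+d*((z-c[2])/d[:,2])[:,None]
def proj(s,P):
    K,R,t=cam(s); p=(K@(R@np.atleast_2d(P).T+t[:,None])).T
    return p[:,:2]/p[:,2:]
E
python3 - <<'E'
from h import *
print(arm.read_state())
for n in ['scene','top','wrist']:
    s=snapshot(n); cv2.imwrite(f'pics/{n}0.png',s['image']); print(n,{k:v for k,v in s.items() if k not in('image','z_map')})
    np.save(f'pics/{n}0.npy',s,allow_pickle=True)
E
```

```text
{'time_s': 0.0, 'joints': array([-1.26422448,  0.3339164 ,  0.03986179,  1.46630709, -0.01341936,
        1.34328304, -0.05850902]), 'qvel': array([ 0.00121463, -0.00095604,  0.00022673,  0.00016047, -0.00164103,
        0.0006741 ,  0.00113062]), 'effort': array([-7.01516754e-06, -6.56378746e+01,  1.33522600e+00, -4.03789186e+01,
       -5.97143546e-02,  4.50538332e-02,  1.44215119e-04]), 'ee_pos': array([0.25639765, 0.59676894, 0.22163802]), 'eef_rot': array([-3.13994708e+00,  8.92923601e-05,  2.73580113e+00]), 'contact_force': array([ 0.83347845, -0.34370212, -0.1764527 ]), 'torque': array([ 0.00353701, -0.01949575,  0.05182387]), 'opening': 1.0002743692308593}
scene {'fovy': 55.59647264424126, 'cx': 320.71957092964556, 'cy': 207.71378963652563, 'rvec': array([ 2.10079452,  0.77893098, -0.37577403]), 'tvec': array([-0.44298339, -0.19031115,  1.43304079])}
top {'fovy': 47.184675588991254, 'cx': 317.7738739270088, 'cy': 198.37122137535982, 'rvec': array([ 2.10830622, -2.09778289,  0.23865481]), 'tvec': array([0.00447082, 0.58298079, 1.38090309])}
wrist {'fovy': 61.09769819398269, 'cx': 316.34129574732333, 'cy': 202.95477989301799, 'hand_eye': array([[-2.20384489e-04, -9.63728872e-01, -2.66883145e-01,
         7.22533075e-02],
       [ 9.99999870e-01, -3.35052265e-04,  3.84119729e-04,
         1.14436778e-03],
       [-4.59607075e-04, -2.66883026e-01,  9.63728820e-01,
        -1.62527642e-01],
       [ 0.00000000e+00,  0.00000000e+00,  0.00000000e+00,
         1.00000000e+00]])}
```

View pics/top0.png

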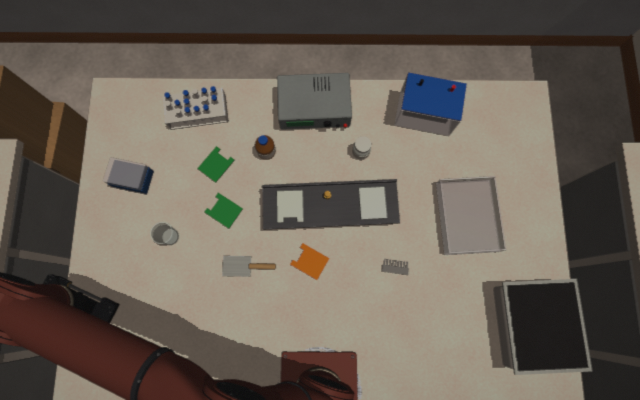

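View pics/scene0.png

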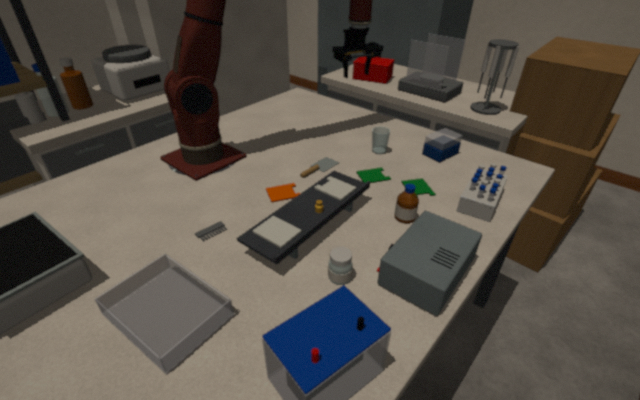

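Top view: the notched plate is on the left half of the ledge at about (290,206), the notch towards the robot. The plain plate is at (373,203), the weight at (328,195), and the ledge spans (262..399, 181..229). Next I measure these.

Run:
```python
from h import *
s=np.load('pics/top0.npy',allow_pickle=True).item()
im=s['image']; print(ray(s,[[290,206],[373,203],[328,195]],.066))
cv2.imwrite('pics/top0z.png',cv2.resize(im[165:245,250:410],None,fx=5,fy=5,interpolation=cv2.INTER_CUBIC))
hsv=cv2.cvtColor(im,cv2.COLOR_BGR2HSV)
roi=np.zeros(im.shape[:2],np.uint8); roi[182:230,262:400]=255
g=im.min(axis=2)
m=((g>110)&(roi>0)).astype(np.uint8)
n,l,st,c=cv2.connectedComponentsWithStats(m); print(st,c)
for i in range(1,n):
    if st[i,4]<200: continue
    cn=max(cv2.findContours((l==i).astype(np.uint8),0,1)[0],key=len)
    r=cv2.minAreaRect(cn); b=cv2.boxPoints(r); P=ray(s,b,.066)
    print(b.round(1).tolist()); print(P.round(4).tolist(), 'ctr',P.mean(0).round(4)); 
    for k in range(4):
        e=P[(k+1)%4]-P[k]; print(np.linalg.norm(e).round(4),np.degrees(np.arctan2(e[1],e[0])).round(2))
# ledge: depth based
K,R,t=cam(s); v,u=np.mgrid[:400,:640]; z=s['z_map']
pc=np.stack([(u-K[0,2])/K[0,0]*z,(v-K[1,2])/K[1,1]*z,z],-1).reshape(-1,3)
W=((pc-t)@R).reshape(400,640,3)
sel=(W[...,2]>.045)&(W[...,2]<.085)&(abs(W[...,0]-.65)<.25)&(v>170)&(v<240)&(u>250)&(u<410)
pts=W[sel][:,:2].astype(np.float32); r=cv2.minAreaRect(pts*1000); print('ledge',r, np.median(W[sel][:,2]))
print(cv2.boxPoints(r))
```

```text
[[ 0.55782557  0.09465222  0.066     ]
 [ 0.56884313 -0.16675433  0.066     ]
 [ 0.59401233 -0.02491485  0.066     ]]
[[     0      0    640    400 254079]
 [   262    182     47      3     75]
 [   397    182      3     31     58]
 [   359    187     28     32    789]
 [   277    191     26     31    712]
 [   306    224     94      6    280]
 [   296    229      7      1      7]] [[319.36287533 199.45085584]
 [280.45333333 182.41333333]
 [398.39655172 193.44827586]
 [372.53358682 202.50316857]
 [289.63483146 204.63623596]
 [365.06071429 227.66428571]
 [299.         229.        ]]
[[358.70001220703125, 188.0], [384.0, 186.0], [386.5, 217.0], [361.20001220703125, 219.0]]
[[0.6173, -0.1224, 0.066], [0.6243, -0.203, 0.066], [0.5243, -0.208, 0.066], [0.5175, -0.1286, 0.066]] ctr [ 0.5709 -0.1655  0.066 ]
0.0809 -84.99
0.1001 -177.13
0.0797 94.93
0.1 3.58
[[277.0, 191.0], [302.0, 191.0], [302.0, 221.0], [277.0, 221.0]]
[[0.6062, 0.1367, 0.066], [0.6066, 0.0575, 0.066], [0.5102, 0.0563, 0.066], [0.5098, 0.1344, 0.066]] ctr [0.5582 0.0962 0.066 ]
0.0792 -89.7
0.0965 -179.29
0.0781 90.29
0.0965 1.41
[[306.0, 224.0], [399.0, 224.0], [399.0, 229.0], [306.0, 229.0]]
[[0.5007, 0.0437, 0.066], [0.5022, -0.2464, 0.066], [0.4864, -0.2459, 0.066], [0.485, 0.0435, 0.066]] ctr [ 0.4936 -0.1013  0.066 ]
0.2901 -89.71
0.0158 178.01
0.2894 90.29
0.0158 0.6
ledge ((567.5868530273438, -30.987136840820312), (143.28424072265625, 430.66839599609375), 2.887855291366577) 0.06227286539170163
[[ 485.1869   180.46417]
 [ 506.88452 -249.65729]
 [ 649.9868  -242.43845]
 [ 628.2892   187.68301]]
```

View pics/top0z.png

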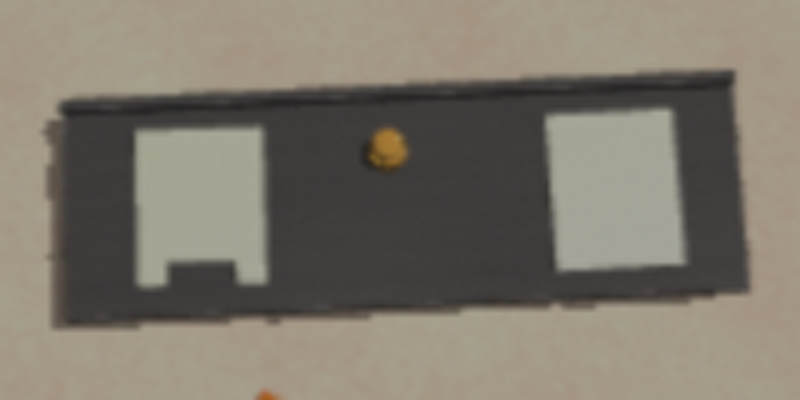

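View pics/wrist0.png

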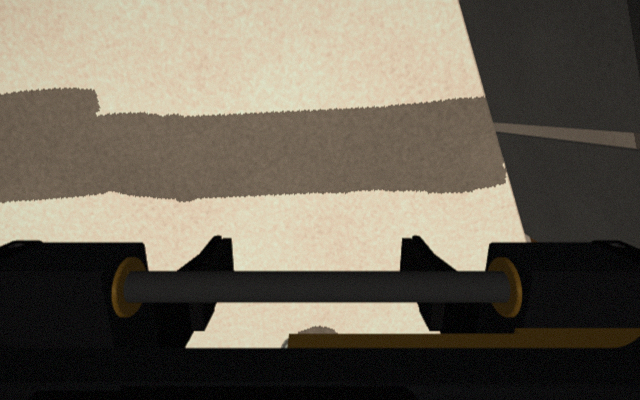

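```bash
cat >> h.py <<'E'
from scipy.spatial.transform import Rotation as Ro
LY=np.radians(2.89); LC=np.array([.5676,-.031])
LR=np.array([[np.cos(LY),-np.sin(LY)],[np.sin(LY),np.cos(LY)]])
def toL(p): return (np.atleast_2d(p)[:,:2]-LC)@LR
def toW(p): return np.asarray(p)@LR.T+LC
def go(lx,ly,z,yaw):
    "print tool shift (mm) and turn for a ledge-frame target"
    st=arm.read_state(); R=Ro.from_euler('xyz',st['eef_rot']); T=Ro.from_euler('xyz',[np.pi,0,yaw])
    w=np.r_[toW([lx,ly]),z]
    print('t',round(st['time_s'],2),'pos',st['ee_pos'].round(4),'L',toL(st['ee_pos']).round(4),'rpy',st['eef_rot'].round(3),'F',st['contact_force'].round(1))
    print('shift',(R.inv().apply(w-st['ee_pos'])*1000).round(1),'turn',(R.inv()*T).as_rotvec().round(3))
E
python3 - <<'E'
from h import *
print(toL([[.5582,.0962],[.594,-.025],[.5709,-.1655]]))
go(0,.058,.20,LY+np.pi/2)
E
```

```text
[[-0.0029748   0.12751216]
 [ 0.02666894  0.00466132]
 [-0.0034855  -0.13449532]]
t 0.15 pos [0.2565 0.5969 0.2219] L [[-0.2791  0.6428]] rpy [-3.14   0.     2.736] F [-0.6  0.3  0.5]
shift [-508.2 -401.9   22.4] turn [-1.000e-03  1.000e-03  1.115e+00]
```

Emit:
move_arm --commands '[[[-508,-402,10],[0,0,1.115],0.15],[[-508,-402,10],[0,0,1.115],0.15],[[-508,-402,10],[0,0,1.115],0.15],[[-508,-402,10],[0,0,1.115],0.15],[[-508,-402,10],[0,0,1.115],0.15],[[-508,-402,10],[0,0,1.115],0.15],[[-508,-402,10],[0,0,1.115],0.15],[[-508,-402,10],[0,0,1.115],0.15],[[-508,-402,10],[0,0,1.115],0.15],[[-508,-402,10],[0,0,1.115],0.15]]'

```text
time_s: 0.98
ee_pos: [0.455, 0.2286, 0.2161]
eef_rot: [-3.141, 0.001, 1.613]
contact_force: [0.7, 1.0, -1.0]
opening: 0.579
```

Run:
```python
from h import *
go(0,.058,.20,LY+np.pi/2)
```

```text
t 0.98 pos [0.455  0.2286 0.2161] L [[-0.0994  0.2649]] rpy [-3.141e+00  1.000e-03  1.613e+00] F [ 0.7  1.  -1. ]
shift [-206.1  101.1   16.2] turn [-0.     0.001 -0.008]
```

Emit:
move_arm --commands '[[[-206,101,16],[0,0,-0.008],0.15],[[-206,101,16],[0,0,-0.008],0.15],[[-206,101,16],[0,0,-0.008],0.15],[[-206,101,16],[0,0,-0.008],0.15],[[-206,101,16],[0,0,-0.008],0.15],[[-206,101,16],[0,0,-0.008],0.15],[[-206,101,16],[0,0,-0.008],0.15],[[-206,101,16],[0,0,-0.008],0.15]]'

```text
time_s: 1.65
ee_pos: [0.5647, 0.0252, 0.1997]
eef_rot: [-3.14, 0.001, 1.618]
contact_force: [-0.3, 0.9, 0.5]
opening: 0.577
```

Run:
```python
from h import *
go(0,.060,.064,LY+np.pi/2)
s=snapshot('wrist'); cv2.imwrite('pics/w1.png',s['image'])
```

```text
t 1.65 pos [0.5647 0.0252 0.1997] L [[-0.0001  0.0563]] rpy [-3.140e+00  1.000e-03  1.618e+00] F [-0.3  0.9  0.5]
shift [  3.9   0.2 135.7] turn [-0.001  0.001 -0.004]
```

View pics/w1.png

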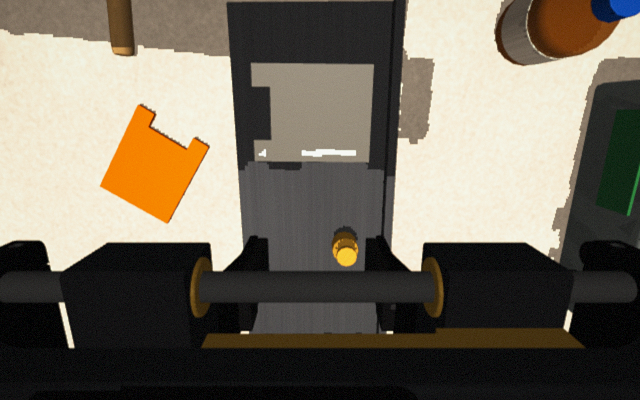

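The wrist view shows the notched plate ahead (250..374, 63..162) with its notch at the left, towards the robot. The weight is at (346,250) and the orange decoy is outside the ledge. I'll cross-check the positions with this camera.

```bash
cat >> h.py <<'E'
def wray(s,st,uv,z):
    f=200/np.tan(np.radians(s['fovy'])/2); uv=np.atleast_2d(uv).astype(float)
    d=np.c_[(uv[:,0]-s['cx'])/f,(uv[:,1]-s['cy'])/f,np.ones(len(uv))]
    H=s['hand_eye']; R=Ro.from_euler('xyz',st['eef_rot']).as_matrix()
    c=R@H[:3,3]+st['ee_pos']; D=d@H[:3,:3].T@R.T
    return c+D*((z-c[2])/D[:,2])[:,None]
E
python3 - <<'E'
from h import *
st=arm.read_state(); s=snapshot('wrist'); im=s['image']
print('ledge edges', toL(wray(s,st,[[228,2],[242,160],[395,2],[385,160]],.06)).round(4).tolist())
m=(im.min(2)>95).astype(np.uint8); m[:, :245]=0; m[:,380:]=0; m[:55]=0; m[175:]=0
cn=max(cv2.findContours(m,0,1)[0],key=cv2.contourArea)
b=cv2.boxPoints(cv2.minAreaRect(cn)); P=wray(s,st,b,.066); print(b.round(1).tolist(),toL(P).round(4).tolist(),toL(P).mean(0))
print('far ledge end',toL(wray(s,st,[[310,3]],.06)), 'weight', toL(wray(s,st,[[346,256]],.092)))
E
```

```text
ledge edges [[-0.0693, 0.2139], [-0.0658, 0.088], [0.0634, 0.2137], [0.0621, 0.0878]]
[[250.6999969482422, 163.0], [252.0, 64.80000305175781], [373.20001220703125, 66.4000015258789], [371.8999938964844, 164.60000610351562]] [[-0.0569, 0.0862], [-0.0516, 0.1666], [0.0473, 0.1652], [0.0496, 0.0847]] [-0.00290851  0.12568683]
far ledge end [[-0.00413711  0.21309278]] weight [[0.02634128 0.00925402]]
```

Emit:
move_arm --commands '[[[4,0,40],[0,0,-0.004],0.15],[[4,0,80],[0,0,-0.004],0.15],[[4,0,105],[0,0,-0.004],0.15],[[4,0,118],[0,0,-0.004],0.15],[[4,0,126],[0,0,-0.004],0.15],[[4,0,132],[0,0,-0.004],0.15],[[4,0,135],[0,0,-0.004],0.15],[[4,0,136],[0,0,-0.004],0.15],[[4,0,136],[0,0,-0.004],0.15]]'

```text
time_s: 2.5
ee_pos: [0.5646, 0.0321, 0.0649]
eef_rot: [3.141, -0.0, 1.626]
contact_force: [0.7, -0.8, -0.3]
opening: 0.577
```

Run:
```python
from h import *
go(0,.155,.0635,LY+np.pi/2)
```

```text
t 2.5 pos [0.5646 0.0321 0.0649] L [[0.0002 0.0632]] rpy [ 3.141 -0.     1.626] F [ 0.7 -0.8 -0.3]
shift [91.8  0.2  1.4] turn [ 0.    -0.     0.005]
```

Emit:
move_arm --commands '[[[0,0,1.5],[0,0,0.005],0.15],[[0,0,3],[0,0,0.005],0.15],[[5,0,3],[0,0,0.005],0.15],[[10,0,3],[0,0,0.005],0.15],[[14,0,3],[0,0,0.005],0.15],[[18,0,3],[0,0,0.005],0.15],[[22,0,3],[0,0,0.005],0.15],[[27,0,3],[0,0,0.005],0.15],[[32,0,3],[0,0,0.005],0.15],[[37,0,3],[0,0,0.005],0.15]]'

```text
time_s: 3.33
ee_pos: [0.5625, 0.0695, 0.0619]
eef_rot: [3.141, -0.0, 1.621]
contact_force: [0.5, -2.7, 1.2]
opening: 0.575
```

Run:
```python
from h import *
go(0,.150,.0625,LY+np.pi/2)
s=snapshot('wrist'); cv2.imwrite('pics/w2.png',s['image'])
```

```text
t 3.33 pos [0.5625 0.0695 0.0619] L [[-0.      0.1007]] rpy [ 3.141 -0.     1.621] F [ 0.5 -2.7  1.2]
shift [49.3 -0.  -0.6] turn [ 0. -0. -0.]
```

View pics/w2.png

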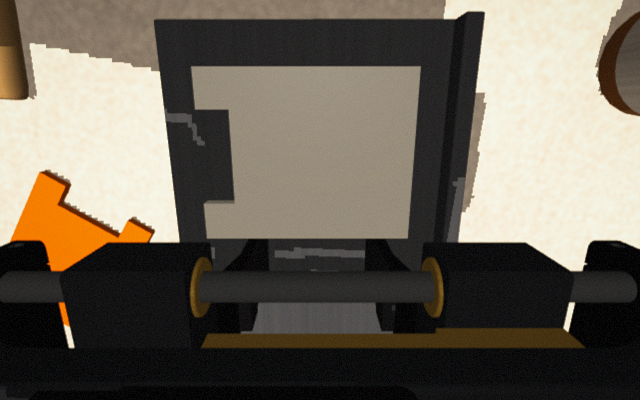

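The plate is now squared against both fingers and moving along the ledge. Its far edge is at row 66 and the ledge end at row 20. I keep pushing.

Emit:
move_arm --commands '[[[6,0,0],[0,0,0],0.15],[[12,0,0],[0,0,0],0.15],[[18,0,0],[0,0,0],0.15],[[24,0,0],[0,0,0],0.15],[[30,0,0],[0,0,0],0.15],[[36,0,0],[0,0,0],0.15],[[41,0,0],[0,0,0],0.15],[[45,0,0],[0,0,0],0.15],[[48,0,0],[0,0,0],0.15],[[50,0,0],[0,0,0],0.15]]'

```text
time_s: 4.22
ee_pos: [0.5598, 0.1213, 0.0618]
eef_rot: [3.141, -0.001, 1.623]
contact_force: [-0.5, -1.9, -0.5]
opening: 0.577
```

Run:
```python
from h import *
st=arm.read_state(); s=snapshot('wrist'); cv2.imwrite('pics/w3.png',s['image'])
go(0,.155,.0625,LY+np.pi/2)
```

```text
t 4.27 pos [0.5598 0.1215 0.0618] L [[-1.000e-04  1.527e-01]] rpy [ 3.141e+00 -1.000e-03  1.623e+00] F [-0.2  0.1 -0.4]
shift [ 2.3  0.1 -0.7] turn [ 0.    -0.001  0.001]
```

View pics/w3.png

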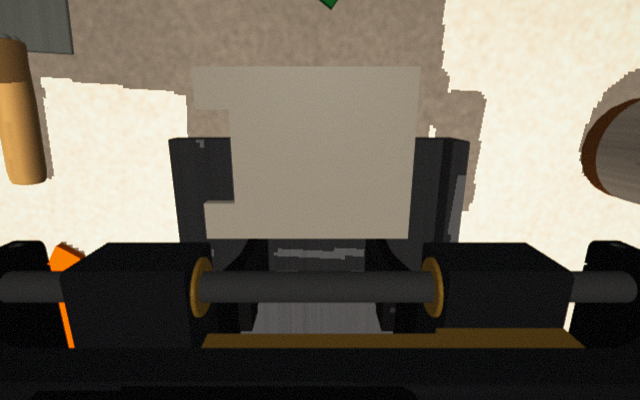

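The plate now overhangs the end: its far edge is at row 66 and the ledge end at row 139. I measure the overhang.

Run:
```python
from h import *
st=arm.read_state(); s=snapshot('wrist')
print('end',toL(wray(s,st,[[180,139],[450,140]],.06)).round(4))
print('plate far',toL(wray(s,st,[[195,66.5],[420,66.5]],.066)).round(4),'near',toL(wray(s,st,[[205,239],[408,239]],.066)).round(4))
go(0,.135,.0625,LY+np.pi/2)
```

```text
end [[-0.0642  0.2126]
 [ 0.065   0.2123]]
plate far [[-0.0519  0.2443]
 [ 0.0462  0.2445]] near [[-0.0545  0.1639]
 [ 0.0469  0.164 ]]
t 4.32 pos [0.5598 0.1213 0.0618] L [[-1.000e-04  1.525e-01]] rpy [ 3.141e+00 -1.000e-03  1.623e+00] F [ 0.2 -0.4 -0.7]
shift [-17.5   0.1  -0.7] turn [ 0.    -0.001  0.001]
```

Emit:
move_arm --commands '[[[-8,0,0],[0,0,0],0.15],[[-16,0,0],[0,0,0],0.15],[[-18,0,-15],[0,0,0],0.15],[[-18,0,-45],[0,0,0],0.15],[[-18,0,-70],[0,0,0.12],0.12],[[-18,0,-78],[0,0,0.24],0.12],[[-18,0,-78],[0,0,0.36],0.12],[[-18,0,-78],[0,0,0.48],0.12],[[-18,0,-78],[0,0,0.6],0.12]]'

```text
time_s: 5.07
ee_pos: [0.5609, 0.1019, 0.1401]
eef_rot: [3.142, -0.001, 1.015]
contact_force: [-0.2, -0.0, -0.3]
opening: 0.56
```

Run:
```python
from h import *
go(-.088,.204,.13,LY); print(arm.read_state()['joints'].round(2))
```

```text
t 5.07 pos [0.5609 0.1019 0.1401] L [[0.     0.1331]] rpy [ 3.142e+00 -1.000e-03  1.015e+00] F [-0.2 -0.  -0.3]
shift [   8.1 -112.8   10.2] turn [-0.001 -0.001  0.965]
[-0.81  0.26  0.65  1.8  -0.17  1.14 -0.66]
```

Emit:
move_arm --commands '[[[8,-113,10],[0,0,0.965],0.12],[[8,-113,10],[0,0,0.965],0.12],[[8,-113,10],[0,0,0.965],0.12],[[8,-113,10],[0,0,0.965],0.12],[[8,-113,10],[0,0,0.965],0.12],[[8,-113,10],[0,0,0.965],0.12],[[8,-113,10],[0,0,0.965],0.12],[[8,-113,10],[0,0,0.965],0.12],[[8,-113,10],[0,0,0.965],0.12],[[8,-113,10],[0,0,0.965],0.12]]'

```text
time_s: 5.9
ee_pos: [0.4693, 0.1672, 0.1302]
eef_rot: [-3.14, -0.001, 0.047]
contact_force: [-0.7, -0.7, -0.7]
opening: 0.557
```

Run:
```python
from h import *
go(-.085,.2045,.0625,LY)
s=snapshot('wrist'); cv2.imwrite('pics/w4.png',s['image'])
```

```text
t 5.9 pos [0.4693 0.1672 0.1302] L [[-0.0882  0.2029]] rpy [-3.14e+00 -1.00e-03  4.70e-02] F [-0.7 -0.7 -0.7]
shift [ 3.1 -1.5 67.7] turn [-0.001 -0.001 -0.003]
```

View pics/w4.png

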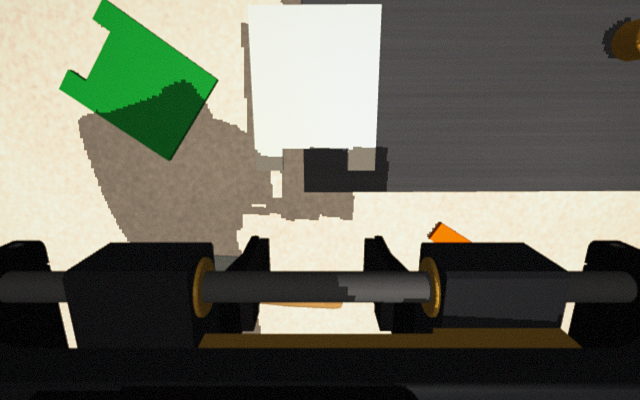

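The plate (250..382, 3..155) sits in front of the open fingers, with its ears at columns about 257 and 363, centred on the tool. Now I descend in front of the ears.

Emit:
move_arm --commands '[[[3,-1.5,30],[0,0,-0.003],0.12],[[3,-1.5,50],[0,0,-0.003],0.12],[[3,-1.5,60],[0,0,-0.003],0.12],[[3,-1.5,65],[0,0,-0.003],0.12],[[3,-1.5,67.5],[0,0,-0.003],0.12],[[3,-1.5,67.5],[0,0,-0.003],0.12]]'

```text
time_s: 6.45
ee_pos: [0.4725, 0.1689, 0.0629]
eef_rot: [-3.14, -0.001, 0.053]
contact_force: [-0.1, -0.4, 0.1]
opening: 0.562
```

Run:
```python
from h import *
go(-.047,.2045,.0623,LY)
```

```text
t 6.45 pos [0.4725 0.1689 0.0629] L [[-0.0849  0.2044]] rpy [-3.14e+00 -1.00e-03  5.30e-02] F [-0.1 -0.4  0.1]
shift [37.9  0.   0.6] turn [-0.001 -0.001  0.003]
```

Emit:
move_arm --commands '[[[5,0,0.5],[0,0,0],0.12],[[10,0,0.5],[0,0,0],0.12],[[15,0,0.5],[0,0,0],0.12],[[19,0,0.5],[0,0,0],0.12],[[23,0,0.5],[0,0,0],0.12],[[27,0,0.5],[0,0,0],0.12],[[30,0,0.5],[0,0,0],0.12],[[33,0,0.5],[0,0,0],0.12],[[34.5,0,0.5],[0,0,0],0.12],[[35,0,0.5],[0,0,0],0.12]]'

```text
time_s: 7.28
ee_pos: [0.5068, 0.1707, 0.0622]
eef_rot: [-3.141, 0.001, 0.053]
contact_force: [-5.9, -0.8, 3.7]
opening: 0.562
```

Run:
```python
from h import *
go(-.047,.2045,.0623,LY)
s=snapshot('wrist'); cv2.imwrite('pics/w5.png',s['image'])
```

```text
t 7.28 pos [0.5068 0.1707 0.0622] L [[-0.0505  0.2045]] rpy [-3.141e+00  1.000e-03  5.300e-02] F [-5.9 -0.8  3.7]
shift [ 3.5 -0.  -0.1] turn [-0.001  0.001  0.003]
```

View pics/w5.png

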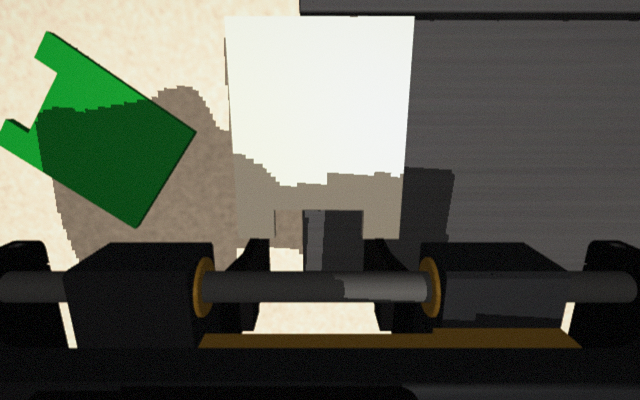

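The plate's far edge (row 16) is nearly at the fence (row 14-19). I nudge it home in small steps and watch the force.

Emit:
move_arm --commands '[[[1,0,0],[0,0,0],0.12],[[2,0,0],[0,0,0],0.12],[[2.5,0,0],[0,0,0],0.12],[[2.5,0,0],[0,0,0],0.12]]'

```text
time_s: 7.67
ee_pos: [0.507, 0.1708, 0.0618]
eef_rot: [-3.141, 0.006, 0.054]
contact_force: [-10.9, -1.1, 8.9]
opening: 0.561
```

Run:
```python
from h import *
go(-.0455,.2045,.0623,LY)
```

```text
t 7.67 pos [0.507  0.1708 0.0618] L [[-0.0504  0.2046]] rpy [-3.141  0.006  0.054] F [-10.9  -1.1   8.9]
shift [ 4.9  0.1 -0.5] turn [-0.001  0.006  0.003]
```

Emit:
move_arm --commands '[[[-4,0,0],[0,-0.006,0],0.12],[[-10,0,0],[0,-0.006,0],0.12],[[-20,0,0],[0,-0.006,0],0.12],[[-30,0,0],[0,-0.006,0],0.12],[[-35,0,-15],[0,-0.006,0],0.12],[[-35,0,-45],[0,-0.006,0],0.12],[[-35,0,-75],[0,-0.006,0],0.12],[[-20,0,-105],[0,-0.006,0],0.12],[[-10,0,-120],[0,-0.006,0],0.12],[[-10,0,-120],[0,-0.006,0],0.12]]'

```text
time_s: 8.5
ee_pos: [0.5004, 0.1709, 0.1856]
eef_rot: [-3.137, 0.005, 0.053]
contact_force: [0.0, -0.1, -0.3]
opening: 0.562
```

Run:
```python
from h import *
go(-.0455,.2045,.0623,LY)
st=arm.read_state();s=snapshot('wrist'); cv2.imwrite('pics/w6.png',s['image']); np.save('pics/w6.npy',s,allow_pickle=True); np.save('pics/w6s.npy',st,allow_pickle=True)
s=snapshot('top'); cv2.imwrite('pics/top1z.png',cv2.resize(s['image'][165:245,250:410],None,fx=5,fy=5,interpolation=cv2.INTER_CUBIC))
```

```text
t 8.5 pos [0.5004 0.1709 0.1856] L [[-0.057  0.205]] rpy [-3.137  0.005  0.053] F [ 0.  -0.1 -0.3]
shift [ 12.1   1.  123.3] turn [-0.004  0.005  0.003]
```

View pics/w6.png

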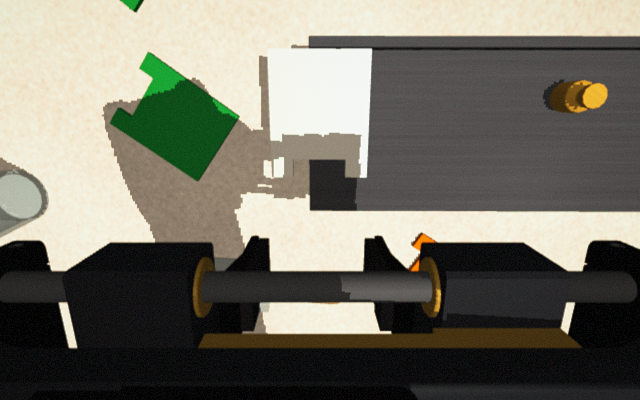

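View pics/top1z.png

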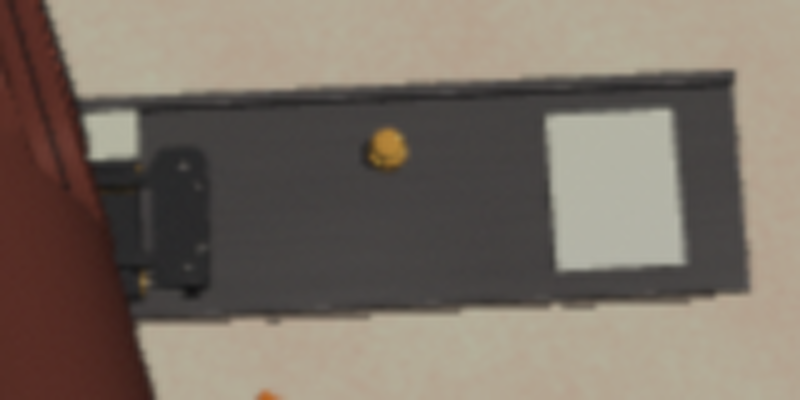

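The wrist view shows the plate's straight edge meeting the fence line at row 48, the ledge end at column 310, and the plate spanning columns 268..371. I measure this and clear the arm for an unobstructed top view.

Run:
```python
from h import *
s=np.load('pics/w6.npy',allow_pickle=True).item(); st=np.load('pics/w6s.npy',allow_pickle=True).item()
cv2.imwrite('pics/w6z.png',cv2.resize(s['image'][30:220,240:400],None,fx=4,fy=3,interpolation=cv2.INTER_CUBIC)[:600])
print('end',toL(wray(s,st,[[310,180],[310,205]],.06)).round(4))
print('plate corners L/R far',toL(wray(s,st,[[267.5,50],[371.5,48.5],[367.5,176]],.066)).round(4))
print('fence inner top',toL(wray(s,st,[[400,48.5],[600,49]],.072)).round(4))
```

```text
end [[-0.0427  0.2119]
 [-0.0652  0.2119]]
plate corners L/R far [[ 0.0601  0.2441]
 [ 0.0614  0.1645]
 [-0.0378  0.1632]]
fence inner top [[ 0.0605  0.144 ]
 [ 0.0604 -0.0052]]
```

View pics/w6z.png

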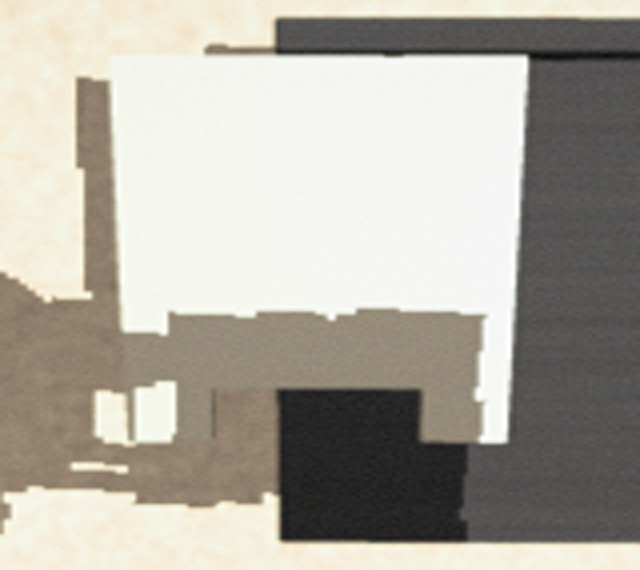

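Emit:
move_arm --commands '[[[-20,-40,-20],[0,0,0],0.12],[[-40,-80,-40],[0,0,0],0.12],[[-40,-120,-60],[0,0,0],0.12],[[-40,-160,-60],[0,0,0],0.12],[[-40,-200,-60],[0,0,0],0.12],[[-40,-240,-60],[0,0,0],0.12],[[-40,-280,-60],[0,0,0],0.12],[[-40,-300,-60],[0,0,0],0.12],[[-40,-300,-60],[0,0,0],0.12]]'

```text
time_s: 9.35
ee_pos: [0.4371, 0.4739, 0.2392]
eef_rot: [3.142, 0.014, 0.062]
contact_force: [-0.7, 0.2, -2.0]
opening: 0.559
```

Run:
```python
from h import *
go(-.0455,.2045,.0623,LY)
for n in ['top','scene']:
    s=snapshot(n); np.save(f'pics/{n}2.npy',s,allow_pickle=True); cv2.imwrite(f'pics/{n}2.png',s['image'])
    if n=='top': cv2.imwrite('pics/top2z.png',cv2.resize(s['image'][165:245,230:410],None,fx=4.4,fy=4.4,interpolation=cv2.INTER_CUBIC))
```

```text
t 9.35 pos [0.4371 0.4739 0.2392] L [[-0.1049  0.5108]] rpy [3.142 0.014 0.062] F [-0.7  0.2 -2. ]
shift [ 58.3 307.  176.1] turn [0.    0.014 0.012]
```

View pics/top2z.png

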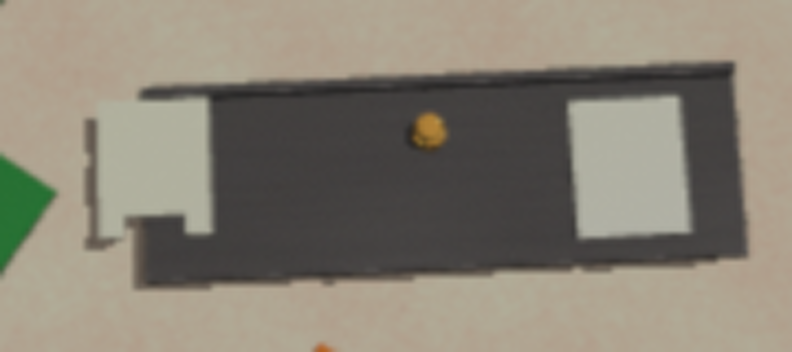

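The top view shows the plate against the fence and parallel to it, overhanging the left end. I check the bystanders by image comparison, then hand in.

Run:
```python
from h import *
a=np.load('pics/top0.npy',allow_pickle=True).item()['image']; s=np.load('pics/top2.npy',allow_pickle=True).item(); b=s['image']
for n,(x,y) in dict(plain=(373,203),weight=(328,195),bottle=(264,147),jar=(362,148),comb=(395,267),spatula=(250,266),tray=(470,216)).items():
    w=np.s_[y-25:y+25,x-20:x+20] if n=='plain' else np.s_[y-12:y+12,x-12:x+12]
    print(n,cv2.absdiff(a[w],b[w]).mean().round(2),end='; ')
m=(b.min(2)>110).astype(np.uint8); z=np.zeros_like(m); z[186:222,255:279]=1
P=ray(s,[[ (97/4.4)+230,165+100/4.4],[209/4.4+230,165+97/4.4],[99/4.4+230,165+238/4.4],[213/4.4+230,165+234/4.4]],.066)
print('\n',toL(P).round(4).tolist(), 'ctr',toL(P).mean(0), arm.read_state()['qvel'].round(3))
```

```text
plain 7.82; weight 4.54; bottle 5.8; jar 9.18; comb 8.79; spatula 9.28; tray 9.35; 
 [[0.0613, 0.2444], [0.0599, 0.1637], [-0.0399, 0.2444], [-0.0407, 0.1634]] ctr [0.01013068 0.20398492] [ 0.024 -0.036  0.037  0.02   0.014  0.004  0.004]
```

View pics/top2.png

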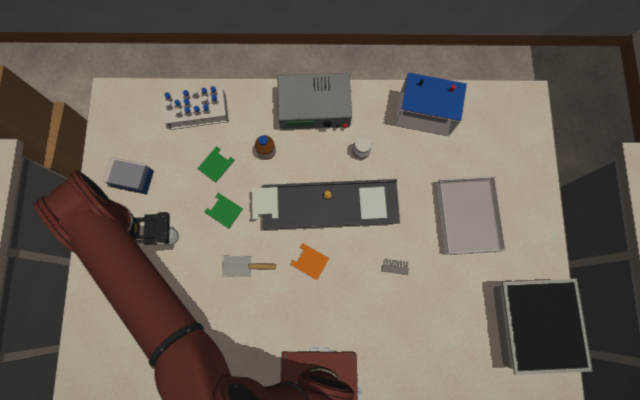

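View pics/scene2.png

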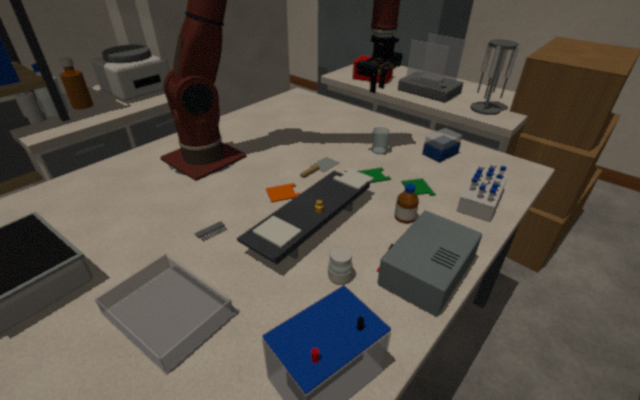

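```bash
python3 -c "
from workcell import workorder
print(workorder.job_done())"
```

```text
the job is handed in; nothing more can be done
None
```

I pushed the notched plate along the ledge to the left end, squared it against the back fence by its two ears, and took the hand clear. The job is handed in at about 9.4 s on the robot's clock, and no verdict was reported.

**Plate position:** The last top view put the plate centre at ledge x ≈ 10 mm, y ≈ 204 mm. The wrist view gave an overhang of about 32 mm past the measured ledge end.

**Fence:** In the wrist view the straight edge sits within about 1 mm of the fence and parallel to it within about 0.02 rad.

**Forces:** When the plate met the fence the contact force was about 11 N sideways, with about 9 N upwards on the fingers. That upward part was unexpected. The fingertips then came away freely.

**Disagreement:** When the push stopped, the arm's own position put the plate's far edge about 3 mm short of the nominal fence. Both cameras showed it closed, so I took this as calibration error in my ledge position.

**Bystanders:** By eye, everything in the top and scene views looks to be where it started. The image difference check was not decisive, because the overall brightness had changed. The beaker was not in that check, and in the top view it is partly hidden by the hand parked above it. It stands upright in the scene view.

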